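Raise and hold the rod of a copy-holder stand

ROBOT

A 7-joint arm with a two-finger parallel gripper is mounted at the origin on the work surface; the furniture and walls round the work are solid. World frame = base frame: x ahead of the robot, y to its left, z up, the work surface at z = 0. Lengths are in mm, angles in rad, forces in N, time in s.
With the tool pointing down it reaches from about 425 to 875 mm from the base axis. Payload 8.4 kg.
Tool frame: the origin (TCP) lies on the centre line of the jaws, within the pads' length; the fingertips stand 22 mm ahead of it and the grasp point (between the pads) lies 3 mm ahead of it; z points along the fingers, y is the line along which they close (so a half turn about z gives the same grasp; the last joint's range is limited). The gripper opens to 87 mm and grips with 3 to 60 N. Pads are 19 mm wide; open, the fingers measure 117 mm over their backs; the gripper's body (75 mm by 190 mm) begins 51 mm behind the grasp point.
Start: joints at [-1.337, 0.333, 0.04, 1.465, -0.013, 1.343, -0.059], TCP at [212.35, 614.306, 244.546] pointing down, gripper open.
Joint ranges: [-2.58, 2.58], [-0.38, 2.09], [-1.3, 1.39], [0.25, 2.4], [-1.5, 4.64], [0.08, 2.09], [-2.65, 2.65]. Speed limits (rad/s): [2.22, 2.22, 2.79, 2.79, 3.14, 3.14, 3.14].

INTERFACE

Orientations are given as a unit quaternion [w, x, y, z].
In Python, from cell import manip gives the robot as it stands.
- The arm moves only by the tool apply_moves, never from a script. Its argument "deltas" is a list of rows, each an object with "xyz": the shift along the world's x, y, z in units of 50 mm (1.0 is 50 mm), a list of three; "dr": the turn, a rotation vector about the world's x, y, z in units of 5 degrees (1.0 is 5 degrees), a list of three. In form: [{"xyz": [x, y, z], "dr": [wx, wy, wz]}, ...]. A call has 1 to 12 rows; each row shifts and turns the commanded pose from where the row before left it; what a row does not reach is not made up. A row lasts 1/10 s, in which the tool goes at most 50 mm and 8.59 degrees, less where a joint would pass 70% of its speed; a pose out of reach is approached as far as the arm can. A call is refused whole if a number of a shift passes 1 or a number of a turn 1, either way. A call with a gripper value outside its range is refused whole. "grip" is the closure, from -1 (fully open) to 1 (shut), set as the call begins (left out, the last holds). The fingers move at their own pace and stop on an object; "force" is the grip in N (left out, the last holds). Time passes only in rows, so rows that do not move let the fingers close. It gives the time, the measured TCP pose, the force, the opening and the grip force at its end, in the units of the state.
- manip.get_state(): the state, without advancing time (a new reading comes with each control period).
- manip.read_camera(name): name is "scene" or "side" or "wrist"; returns (picture, depth): 384x512x3 uint8, red, green, blue; 384x512 float32, mm along the optical axis (not along the pixel's ray), 0 where there is no reading.
- manip.camera_params(name): a dict with "fx", "fy", "cx", "cy" (pixels), "world_from_camera" (4x4, takes a point from camera to world coordinates); the wrist camera has in their place "mount" (4x4, takes a point from camera to tool coordinates, whose origin is the TCP and whose axes are the flange's). Camera axes: x right, y up, looking along -z (the intrinsics and any distortion apply to the point x, -y, -z); pixel columns grow to the right and rows downward; lengths in mm; the calibration is good to about 2 mm. A picture is of the moment at which its call begins: read the wrist's pose just before it. camera_params takes no time and is no camera call.
- manip.job_done(): hands the job in; it is judged then, once.
Trained networks look in the newest picture that a camera, given by its name, has taken for a name from the list of things; names that differ only in an ending like _2 or _b are one class to them, and where a whole thing is asked for, a point or a joint stands for the part that bears it (a point fixed in the world has none). Each returns a list of dicts, best first, with "conf" (0 to 1); they miss things now and then, are a little off and sometimes report something else, mostly with a low value. They report only what shows in the picture. A call takes as long as a camera call. They do not tell look-alikes from the thing itself.
- manip.masks_of(camera, label): "pixels" (384x512 bool, what is visible of it) and "extent" ([left, top, right, bottom] in pixels, round what is visible of it).
The state is a dict: "clock": time; "joint_positions": joint angles; "dq": joint speeds; "effort": joint torques, N m; "position": TCP position; "eef_rot": TCP orientation; "wrist_force": force on the tool from outside, world axes, zero at the start; "moment": the same for the moment, N m; "gripper_width": finger opening in mm; "grip_force": force on a finger pad.
Only numpy, scipy, OpenCV 4.12 (cv2) and the standard library are available. Lean on these libraries where they do the work, as an engineer would, in place of code of your own. Each camera call takes 0.05 s, during which the arm holds its last target. There are 200 camera calls.

TASK

Unlock the copy-holder stand by swinging its latch fully open, then take the rod by the clip head and draw it straight up out of its sleeve, without forcing it, until the groove cut round the rod stands about one centimetre above the sleeve; do not pull it all the way out. Finish while still gripping the rod and holding it still at that height, so that someone else can tighten it. Keep the foot of the stand flat on the desk where it stands and leave the other things on the desk alone.

Things in the scene. Friction and masses are not known exactly. Their poses are not given: they have to be found in the camera images.
- stand: Loose, heavy (2.2 kg) copy-holder stand: dark round foot (120 diameter, 12 high), upright grey square sleeve (40 x 40, its top 100 above the desk). Origin: centre of the foot's underside, on the sleeve's axis; z up, x and y square to the sleeve's faces. A square bore 18 x 18 runs down the sleeve's axis. The latch pin stands beside the sleeve at its +y side, 36 from the axis.
- mouth (a point): Centre of the bore's mouth, at the top of the sleeve, 100 above the stand's origin.
- pin (a point): Point on the upright axis about which the latch swings, 36 to +y of the sleeve's axis, at the underside of the latch, 110.5 above the stand's origin.
- latch (a joint): Flat steel latch (12 wide, top 116.5 above the desk) swinging level about the pin; about 1 N at the thumb post; stays where left. Starts shut at 0 to 0.25 rad: its tongue blocks the rod's collar, its arm with the post points to the stand's +y, away from the rod. Grows counterclockwise from above, the post moving towards the stand's -x; stop at 1.6. Fully open: over 1.2.
- latch_post (a point): Thumb post of the latch: upright black round pin, 10 diameter, 30 high, 50 from the pin's axis. This point is on its axis, 10 below its top, 136.5 above the desk. At latch angle a it lies at (-50 sin a, 50 cos a) from the pin in the stand's x, y.
- rod: Loose square rod, about 0.3 kg: tail 16 x 16, 86 long, in the sleeve's bore (1 play all round), a dark collar 36 x 36 x 8 resting on the sleeve, a neck 16 x 16, 22 long, and a black clip head on top. Origin: on the axis at the collar's underside (at the mouth when fully down); z up along the rod, x and y square to its faces and along the stand's x and y.
- rod_groove (a point): Middle of the dark groove (6 wide) cut round the rod's tail, 38 below the collar's underside; hidden in the bore until the rod is raised 41.
- rod_head (a point): Where to grip the clip head, 47 above the rod's origin. The head is 30 along the rod's x, 22 along its y, from 30 to 65 above the rod's origin, with an open slot 6 wide along x in its top 10. Grip it across y (22).
- stapler: Bystander: pale green stapler, 128 x 36 x 42 high, to the right of the stand, by the row of books.
- mug: Bystander: mug, 102 high, 85 across, handle at the side, behind the stand.
- tape_roll: Bystander: roll of paper tape lying flat, 65 diameter, 19 high; beyond the stand to the left, or in front of the stand to the right.
- eraser: Bystander: eraser 46 x 21 x 13 high; in the other of these two places.
There are look-alikes about, which are no part of the job. Leave any orange look-alike of the rod alone.

How it is judged:
By the outcome, as a careful person would: the job done as asked, in the order asked, and still so for the second after the job is handed in, while the arm keeps its last pose, push and grip.
It also fails if it takes over 48 s, if anything falls off the work surface, if the arm or the gripper's body presses on something with over 40 N, if the wrist force passes 120 N, or if a joint passes its speed limit or range.

## Working session

There is one attempt and no reset: what is moved stays moved. The work goes in short steps, Python scripts to look and compute and a tool call to move; the robot and the scene stay as the last step left them, time stands still between calls to the robot, and variables do not carry over. Pictures are saved under pics/ and viewed, at most 10 in all, crops included, and the job is handed in when it is done.

Besides the shell and the picture viewer there is one more tool, called after ">>>" as a command line: name --argument value ..., lists and objects as JSON in quotes. apply_moves: Moves the arm, as the interface text tells. Its arguments: {"type":"object","properties":{"deltas":{"type":"array"},"grip":{"type":"number"},"force":{"type":"number"}},"required":["deltas"]}

```bash
mkdir -p pics; ls; cat > h.py <<'E'
from cell import manip
import numpy as np, cv2
def T(cam,st=None):
    p=manip.camera_params(cam)
    if 'world_from_camera' in p: return p,np.array(p['world_from_camera'])
    st=st or manip.get_state()
    from scipy.spatial.transform import Rotation as R
    w,x,y,z=st['eef_rot']; M=np.eye(4); M[:3,:3]=R.from_quat([x,y,z,w]).as_matrix(); M[:3,3]=st['position']
    return p,M@np.array(p['mount'])
def cloud(cam,d,st=None):
    p,W=T(cam,st); v,u=np.mgrid[0:384,0:512]
    P=np.stack([(u-p['cx'])/p['fx']*d,-(v-p['cy'])/p['fy']*d,-d],-1)
    return P@W[:3,:3].T+W[:3,3]
def proj(cam,X,st=None):
    p,W=T(cam,st); q=np.linalg.inv(W)@np.r_[X,1]; return p['cx']+p['fx']*q[0]/-q[2],p['cy']-p['fy']*q[1]/-q[2]
E
python3 - <<'E'
from h import *
ims=[]
for c in ['scene','side']:
    im,d=manip.read_camera(c); np.savez(f'{c}0.npz',im=im,d=d); C=cloud(c,d)
    p=manip.camera_params(c); print(c,{k:p[k] for k in p if k!='world_from_camera'},np.array(p['world_from_camera']).round(2).tolist())
    cv2.imwrite(f'pics/{c}0.png',cv2.resize(im[...,::-1],(800,600)))
    for l in ['stand','latch','rod','rod_head','latch_post','stapler','mug','tape_roll','eraser']:
        for m in manip.masks_of(c,l)[:3]:
            k=m['pixels']&(d>0); print(l,round(m['conf'],2),np.array(m['extent']).round().tolist(),np.median(C[k],0).round() if k.any() else '',C[k].min(0).round(),C[k].max(0).round())
print(manip.get_state())
E
```

```text
pics
scene {'fx': 413.35166932988466, 'fy': 413.35166932988466, 'cx': 260.5627803064847, 'cy': 193.9683858945915} [[0.62, 0.47, -0.63, -37.92], [-0.78, 0.34, -0.52, -511.27], [-0.02, 0.82, 0.58, 609.94], [0.0, 0.0, 0.0, 1.0]]
stand 0.8 [182.0, 148.0, 237.0, 229.0] [481.  63.  17.] [ 435.   18. -750.] [1486. 1358.  149.]
latch 0.48 [180.0, 147.0, 198.0, 168.0] [503. 158. 119.] [ 494.  111. -752.] [1496. 1369.  149.]
rod 0.89 [121.0, 178.0, 142.0, 236.0] [339. 145.  97.] [ 319.  129. -222.] [581. 561. 155.]
rod 0.88 [241.0, 177.0, 265.0, 240.0] [484. -67.  96.] [466. -84.  -0.] [667. 101. 154.]
rod 0.84 [194.0, 147.0, 216.0, 183.0] [490.  72. 139.] [ 475.   58. -638.] [1358.  993.  168.]
rod_head 0.83 [241.0, 173.0, 267.0, 241.0] [484. -67.  95.] [466. -83.  -1.] [667.  98. 154.]
rod_head 0.73 [198.0, 147.0, 218.0, 184.0] [489.  72. 137.] [475.  58. 100.] [515. 108. 168.]
rod_head 0.62 [181.0, 148.0, 237.0, 228.0] [481.  63.  18.] [ 435.   18. -756.] [1510. 1433.  149.]
latch_post 0.64 [178.0, 145.0, 202.0, 169.0] [503. 158. 118.] [ 480.   85. -756.] [1510. 1433.  149.]
stapler 0.72 [3
[... 2222 characters left out ...]
  0.33321951,  0.03988584,  1.46536971, -0.01343012,
        1.34328147, -0.05849729]), 'dq': array([ 7.07439631e-05, -3.51895302e-04,  1.57170565e-03, -9.45837948e-04,
       -1.02703876e-03,  2.68995242e-04, -1.18186089e-04]), 'effort': array([-1.95230323e-04, -6.56126618e+01,  1.33265074e+00, -4.04061663e+01,
       -6.01842930e-02,  3.50397604e-02,  4.75792035e-05]), 'position': array([212.33131053, 614.33325417, 244.54790965]), 'eef_rot': array([-2.10077949e-05,  1.65637273e-01,  9.86186744e-01, -4.00037249e-06]), 'wrist_force': array([-0.14369545,  0.64384661, -0.38961895]), 'moment': array([ 0.02309577, -0.00997527, -0.040004  ]), 'grip_force': 0.0, 'gripper_width': 86.81583365786125}
```

View pictures.

View pics/scene0.png

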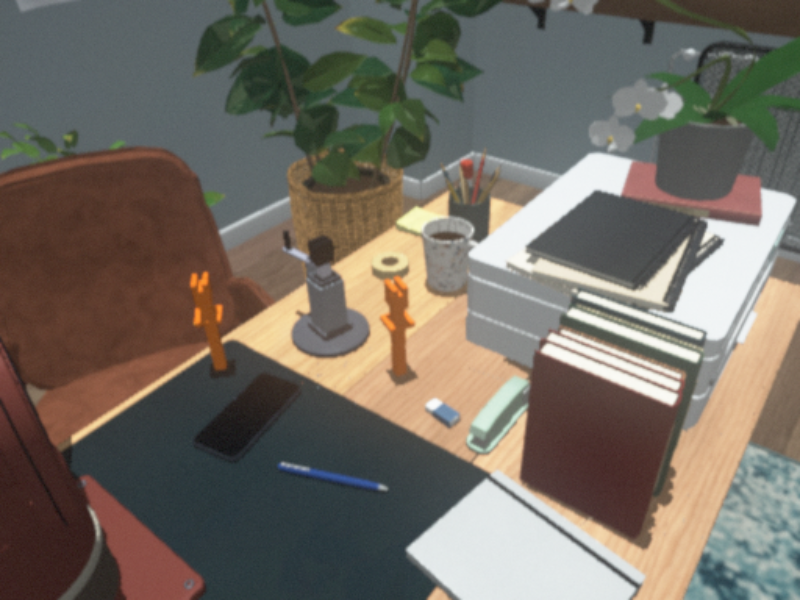

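View pics/side0.png

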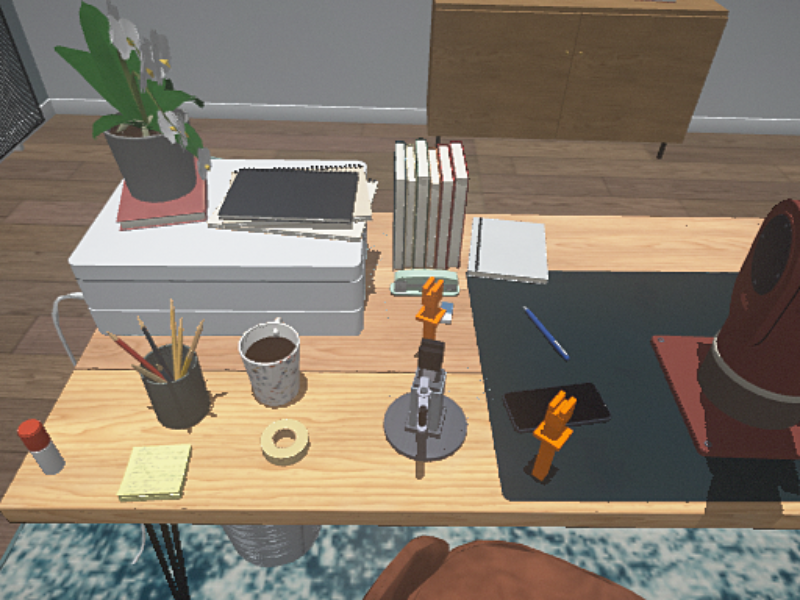

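```bash
python3 - <<'E'
from h import *
for c in ['scene','side']:
    z=np.load(c+'0.npz'); C=cloud(c,z['d']); m=z['d']>0
    near=m&(abs(C[...,0]-495)<70)&(abs(C[...,1]-90)<100)
    # head top, post top, latch flat top, foot top edges
    for n,a,b in [('headtop',160,170),('posttop',143,151),('latch',112,121),('collar',104,110.5)]:
        k=near&(C[...,2]>a)&(C[...,2]<b); P=C[k]
        print(c,n,k.sum(),P.mean(0).round(1),P.min(0).round(1),P.max(0).round(1))
        if k.sum()>5:
            r=cv2.minAreaRect(P[:,:2].astype(np.float32)); print('  rect',np.round(r[0],1),np.round(r[1],1),round(r[2],1))
    k=near&(C[...,2]>9)&(C[...,2]<15)&(np.hypot(C[...,0]-495,C[...,1]-82)<70); P=C[k]
    r=cv2.minEnclosingCircle(P[:,:2].astype(np.float32)); print(' foot circ',r, P[:,2].mean())
E
```

```text
scene headtop 95 [493.4  77.8 164.3] [479.1  66.3 160.1] [511.1  90.5 167.6]
  rect [495.2  78.7] [21.9 29.6] 74.5
scene posttop 69 [493.1  90.3 146.8] [478.5  65.  143. ] [509.5 167.3 150.6]
  rect [493.8 116.1] [ 31.  102.3] 0.3
scene latch 122 [499.4 121.7 116.9] [486.1  69.2 112. ] [512.  172.2 120.9]
  rect [501.1 120.7] [102.7  18.2] 82.3
scene collar 134 [490.8  78.4 108.2] [474.9  58.2 104.3] [514.6 120.1 110.4]
  rect [497.9  89.4] [58.9 36.2] 73.9
 foot circ ((495.1109313964844, 78.07299041748047), 60.827327728271484) 12.567649323973379
side headtop 127 [493.2  80.  163.7] [477.7  65.7 160.3] [509.2  92.1 167.1]
  rect [493.1  79.2] [22.4 30. ] 75.1
side posttop 66 [497.4 115.  146.6] [478.8  81.9 143. ] [508.8 168.5 150.8]
  rect [503.5 122.2] [90.2 28.2] 75.7
side latch 177 [501.2 122.2 116.9] [486.6  84.2 112.4] [509.3 172.7 120.9]
  rect [502.4 127.4] [89.9 18.2] 81.3
side collar 132 [491.7  84.8 107.7] [473.1  65.4 104.1] [512.7 118.7 110.5]
  rect [495.8  89.8] [57.  35.7] 76.8
 foot circ ((492.92205810546875, 78.89735412597656), 59.728336334228516) 11.618306674920266
```

The scene picture shows the stand at (330,290) with its grey latch and black post to its upper left, at (288,240). The two orange look-alikes are at (205,320) and (398,325). The side view agrees: stand at (425,400), post at (422,415). Next I'll refine the post position.

```bash
python3 - <<'E'
from h import *
for c in ['scene','side']:
    z=np.load(c+'0.npz'); C=cloud(c,z['d'])
    k=(z['d']>0)&(abs(C[...,0]-500)<30)&(C[...,1]>140)&(C[...,1]<190)&(C[...,2]>122)&(C[...,2]<155); P=C[k]
    r=cv2.minEnclosingCircle(P[:,:2].astype(np.float32)); print(c,k.sum(),r,P.min(0),P.max(0))
cx,cy=494.1,78.7; t=np.radians(74.8); pin=np.array([cx,cy])+36*np.array([np.cos(t),np.sin(t)]); print('pin',pin)
R=22
for a in np.arange(10,84,6):
    th=t+np.radians(a); p=pin+50*np.array([np.cos(th),np.sin(th)]); f=p-R*np.array([-np.sin(th),np.cos(th)]); print(a,np.degrees(th).round(1),p.round(1),f.round(1))
E
```

```text
scene 47 ((505.5589599609375, 162.91650390625), 5.4151740074157715) [501.02553279 157.59714085 122.09920557] [510.94993268 167.72662403 149.32818907]
side 63 ((504.71966552734375, 163.3611602783203), 5.583633899688721) [499.15310604 157.78435591 122.09019265] [508.76066121 168.94015498 147.68260508]
pin [503.53881043 113.4405938 ]
10 84.8 [508.1 163.2] [530.  161.2]
16 90.8 [502.8 163.4] [524.8 163.7]
22 96.8 [497.6 163.1] [519.5 165.7]
28 102.8 [492.5 162.2] [513.9 167.1]
34 108.8 [487.4 160.8] [508.3 167.9]
40 114.8 [482.6 158.8] [502.5 168.1]
46 120.8 [477.9 156.4] [496.8 167.7]
52 126.8 [473.6 153.5] [491.2 166.7]
58 132.8 [469.6 150.1] [485.7 165.1]
64 138.8 [465.9 146.4] [480.4 162.9]
70 144.8 [462.7 142.3] [475.4 160.2]
76 150.8 [459.9 137.8] [470.6 157. ]
82 156.8 [457.6 133.1] [466.2 153.4]
```

>>> apply_moves --deltas '[{"xyz": [0.277, -0.376, 0], "dr": [0, 0, -0.6]}, {"xyz": [0.277, -0.376, 0], "dr": [0, 0, -0.6]}, {"xyz": [0.277, -0.376, 0], "dr": [0, 0, -0.6]}, {"xyz": [0.277, -0.376, 0], "dr": [0, 0, -0.6]}, {"xyz": [0.277, -0.376, 0], "dr": [0, 0, -0.6]}, {"xyz": [0.277, -0.376, 0], "dr": [0, 0, -0.6]}, {"xyz": [0.277, -0.376, 0], "dr": [0, 0, -0.6]}, {"xyz": [0.277, -0.376, 0], "dr": [0, 0, -0.6]}, {"xyz": [0.277, -0.376, 0], "dr": [0, 0, -0.6]}, {"xyz": [0.277, -0.376, 0], "dr": [0, 0, -0.6]}, {"xyz": [0.277, -0.376, 0], "dr": [0, 0, -0.6]}, {"xyz": [0.277, -0.376, 0], "dr": [0, 0, -0.6]}]' --grip 1 --force 10

```text
clock: 2.2
position: [379.6, 387.1, 244.6]
eef_rot: [-0.0, 0.464, 0.886, 0.0]
wrist_force: [-0.2, 0.4, 0.7]
gripper_width: 2.7
grip_force: 0.0
```

>>> apply_moves --deltas '[{"xyz": [0.277, -0.376, 0], "dr": [0, 0, -0.6]}, {"xyz": [0.277, -0.376, 0], "dr": [0, 0, -0.6]}, {"xyz": [0.277, -0.376, 0], "dr": [0, 0, -0.6]}, {"xyz": [0.277, -0.376, 0], "dr": [0, 0, -0.6]}, {"xyz": [0.277, -0.376, 0], "dr": [0, 0, -0.6]}, {"xyz": [0.277, -0.376, 0], "dr": [0, 0, -0.6]}, {"xyz": [0.277, -0.376, 0], "dr": [0, 0, -0.6]}, {"xyz": [0.277, -0.376, 0], "dr": [0, 0, -0.6]}, {"xyz": [0.277, -0.376, 0], "dr": [0, 0, -0.6]}, {"xyz": [0.277, -0.376, 0], "dr": [0, 0, -0.6]}, {"xyz": [0.277, -0.376, 0], "dr": [0, 0, -0.6]}, {"xyz": [0.277, -0.376, 0], "dr": [0, 0, -0.6]}]'

```text
clock: 3.4
position: [545.9, 161.5, 244.5]
eef_rot: [0.0, 0.715, 0.699, -0.0]
wrist_force: [0.7, 0.8, 0.4]
gripper_width: 0.6
grip_force: 0.0
```

>>> apply_moves --deltas '[{"xyz": [0, 0.03, -0.5]}, {"xyz": [0, 0, -0.5]}, {"xyz": [0, 0, -0.5]}, {"xyz": [0, 0, -0.39]}, {"xyz": [0, 0, 0]}]'

```text
invalid input at $.deltas[0]: expected keys xyz, dr
```

```bash
python3 - <<'E'
from h import *
im,d=manip.read_camera('side'); cv2.imwrite('pics/s1.png',cv2.resize(im[190:310,200:350,::-1],(750,600)))
E
```

```text
(no output)
```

View pics/s1.png

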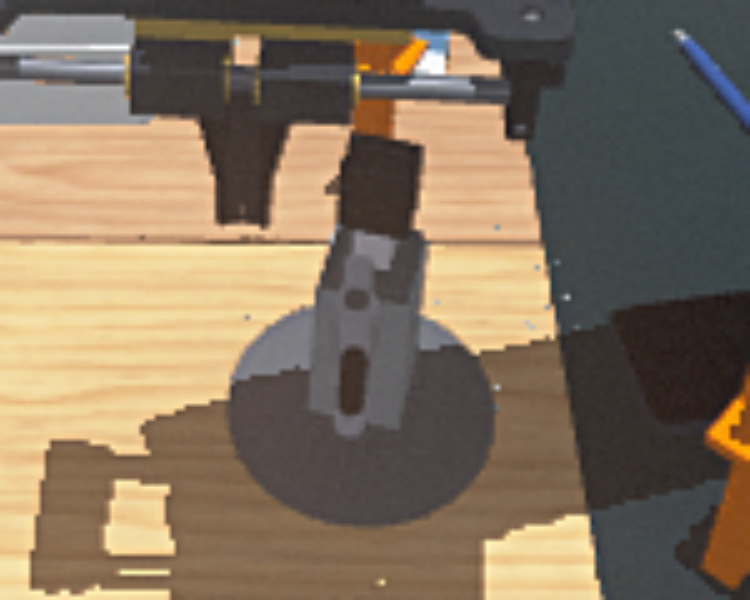

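The crop shows the closed fingers still high, tips at (245,220), because the call was refused. The latch post is at (352,380), shut, and the way down is clear.

>>> apply_moves --deltas '[{"xyz": [0, 0.03, -0.5], "dr": [0, 0, 0]}, {"xyz": [0, 0, -0.5], "dr": [0, 0, 0]}, {"xyz": [0, 0, -0.5], "dr": [0, 0, 0]}, {"xyz": [0, 0, -0.39], "dr": [0, 0, 0]}, {"xyz": [0, 0, 0], "dr": [0, 0, 0]}]'

```text
clock: 3.95
position: [543.6, 163.5, 147.4]
eef_rot: [-0.001, 0.714, 0.7, -0.002]
wrist_force: [-1.1, 0.7, -0.1]
gripper_width: 0.3
grip_force: 0.0
```

>>> apply_moves --deltas '[{"xyz": [-0.125, 0, 0.03], "dr": [0, 0, 0]}, {"xyz": [-0.125, 0, 0], "dr": [0, 0, 0]}, {"xyz": [-0.125, 0, 0], "dr": [0, 0, 0]}, {"xyz": [-0.0712, 0.0272, 0], "dr": [0, 0, 0.8]}, {"xyz": [-0.0729, 0.0222, 0], "dr": [0, 0, 0.8]}, {"xyz": [-0.0743, 0.017, 0], "dr": [0, 0, 0.8]}, {"xyz": [-0.0753, 0.0118, 0], "dr": [0, 0, 0.8]}, {"xyz": [-0.0759, 0.0065, 0], "dr": [0, 0, 0.8]}]'

```text
clock: 4.75
position: [507.5, 169.5, 152.6]
eef_rot: [0.0, 0.58, 0.815, 0.001]
wrist_force: [1.0, 1.0, -0.0]
gripper_width: 0.6
grip_force: 0.6
```

>>> apply_moves --deltas '[{"xyz": [-0.0762, -0.008, -0.02], "dr": [0, 0, 0.8]}, {"xyz": [-0.0761, -0.014, -0.02], "dr": [0, 0, 0.8]}, {"xyz": [-0.0756, -0.0194, 0], "dr": [0, 0, 0.8]}, {"xyz": [-0.0748, -0.0147, 0], "dr": [0, 0, 0.8]}, {"xyz": [-0.0736, -0.0199, 0], "dr": [0, 0, 0.8]}, {"xyz": [-0.072, -0.0249, 0], "dr": [0, 0, 0.8]}, {"xyz": [-0.0701, -0.0299, 0], "dr": [0, 0, 0.8]}, {"xyz": [-0.0678, -0.0347, 0], "dr": [0, 0, 0.8]}, {"xyz": [-0.0652, -0.0394, 0], "dr": [0, 0, 0.8]}, {"xyz": [-0.0623, -0.0438, 0], "dr": [0, 0, 0.8]}, {"xyz": [-0.0591, -0.0481, 0], "dr": [0, 0, 0.8]}, {"xyz": [-0.0556, -0.0521, 0], "dr": [0, 0, 0.8]}]'

```text
clock: 5.95
position: [465.8, 152.0, 150.5]
eef_rot: [0.0, 0.198, 0.98, 0.001]
wrist_force: [-0.7, 2.1, 0.0]
gripper_width: 0.0
grip_force: 0.6
```

```bash
python3 - <<'E'
from h import *
im,d=manip.read_camera('scene'); C=cloud('scene',d); cv2.imwrite('pics/s2.png',cv2.resize(im[120:240,150:300,::-1],(750,600)))
print(manip.get_state()['wrist_force'],manip.get_state()['clock'])
E
```

```text
[-0.44979986  0.4866327  -0.08260891] 6.0
```

View pics/s2.png

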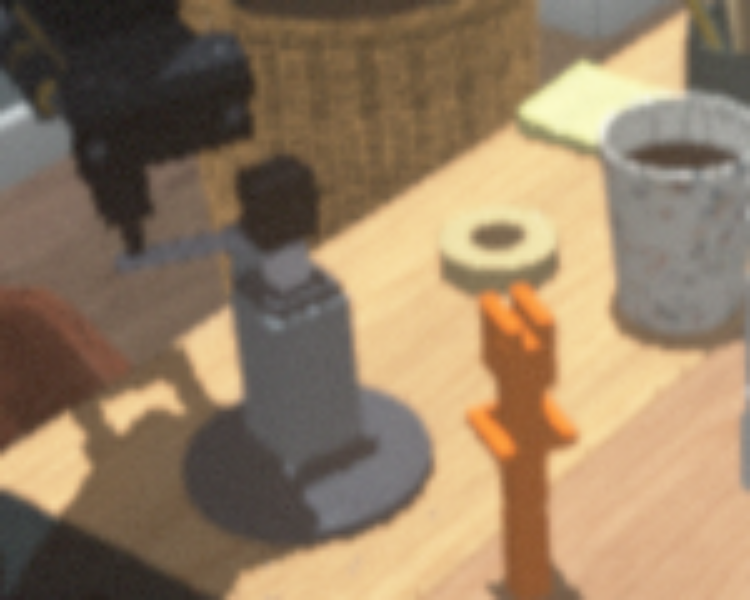

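>>> apply_moves --deltas '[{"xyz": [0.1, 0.2, 0], "dr": [0, 0, 0]}, {"xyz": [0, 0, 0.5], "dr": [0, 0, 0]}, {"xyz": [0, 0, 0.6], "dr": [0, 0, 0]}, {"xyz": [0, 0, 0.6], "dr": [0, 0, 0.5]}, {"xyz": [0.12, -0.46, 0.3], "dr": [0, 0, 0.5]}, {"xyz": [0.12, -0.46, 0.3], "dr": [0, 0, 0.52]}, {"xyz": [0.11, -0.46, 0.3], "dr": [0, 0, 0]}, {"xyz": [0.11, -0.28, 0], "dr": [0, 0, 0]}, {"xyz": [0, 0, 0], "dr": [0, 0, 0]}]' --grip -0.15

```text
clock: 6.9
position: [495.2, 77.0, 280.5]
eef_rot: [0.001, 0.137, 0.991, 0.0]
wrist_force: [1.0, 0.2, -0.8]
gripper_width: 49.4
grip_force: 0.0
```

```bash
python3 - <<'E'
from h import *
st=manip.get_state()
im,d=manip.read_camera('wrist'); np.savez('w1.npz',im=im,d=d)
C=cloud('wrist',d,st)
cv2.imwrite('pics/w1.png',cv2.resize(im[...,::-1],(800,600)))
near=(d>0)&(abs(C[...,0]-485)<75)&(abs(C[...,1]-90)<100)
for n,a,b in [('headtop',158,172),('post',125,152),('latch',112,121)]:
    P=C[near&(C[...,2]>a)&(C[...,2]<b)]
    if len(P)>5: r=cv2.minAreaRect(P[:,:2].astype(np.float32)); print(n,len(P),P.mean(0).round(1),P.min(0).round(1),P.max(0).round(1),np.round(r[0],1),np.round(r[1],1),round(r[2],1))
f=(d>0)&(C[...,2]>8)&(C[...,2]<16)&(np.hypot(C[...,0]-494,C[...,1]-79)<68); 
if f.sum(): print(cv2.minEnclosingCircle(C[f][:,:2].astype(np.float32)))
for n,X in [('head',(494.1,78.7,165)),('pin',(503.5,113.4,116.5)),('post',(457.6,133,146))]: print(n,proj('wrist',X,st))
im,d=manip.read_camera('side');C=cloud('side',d)
near=(d>0)&(abs(C[...,0]-485)<75)&(abs(C[...,1]-90)<100)
for n,a,b in [('latch',112,121),('post',125,150)]:
    P=C[near&(C[...,2]>a)&(C[...,2]<b)]
    if len(P)>5: r=cv2.minAreaRect(P[:,:2].astype(np.float32)); print(n,len(P),P.min(0).round(1),P.max(0).round(1),np.round(r[0],1),np.round(r[1],1),round(r[2],1))
E
```

```text
headtop 516 [492.6  79.8 165. ] [477.   66.4 158. ] [509.2  93.  167.6] [493.1  79.6] [22.  29.5] 77.9
post 197 [466.3 115.2 143.2] [453.   72.1 125.1] [482.1 143.7 152. ] [470. 109.] [11.5 74.5] 20.3
latch 778 [488.4 121.3 117.2] [449.   97.7 112.3] [526.1 146.4 121. ] [486.5 121.9] [17.6 85.1] 64.3
((493.7033996582031, 79.55223846435547), 59.75094223022461)
head (np.float64(254.81480341025252), np.float64(194.24982961304462))
pin (np.float64(286.76079285926306), np.float64(182.0046530504987))
post (np.float64(298.58300790936676), np.float64(139.25723903446178))
latch 271 [449.7  84.  112. ] [525.  146.2 120.9] [481.3 115. ] [41.3 83.7] 52.0
post 171 [453.4  74.2 125. ] [509.9 143.4 149.9] [481.5 112.4] [34.6 75.1] 20.5
```

View pics/w1.png

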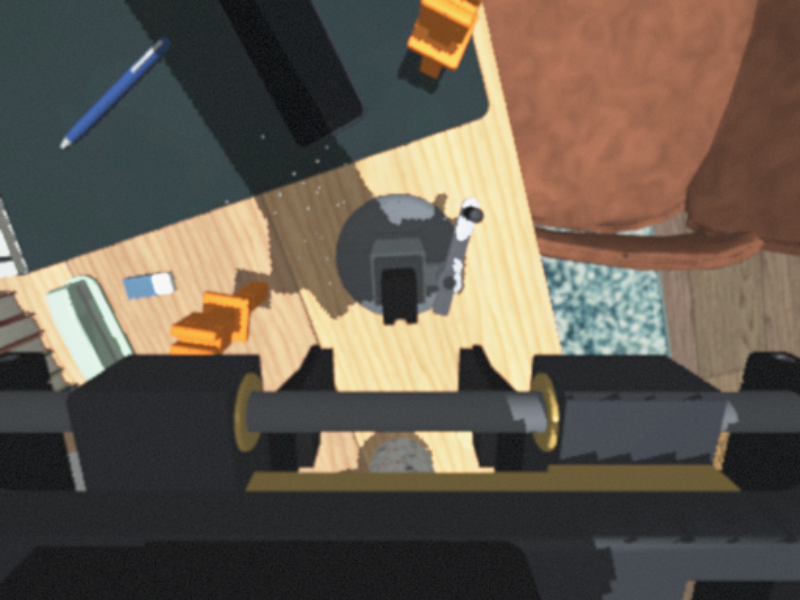

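The wrist view shows the head at (400,290) and the latch swung open, with its post at (472,212) and about 1.37 rad measured. Descending to grip the head.

>>> apply_moves --deltas '[{"xyz": [-0.03, 0.044, 0], "dr": [0, 0, 0.2]}, {"xyz": [0, 0, -0.5], "dr": [0, 0, 0]}, {"xyz": [0, 0, -0.5], "dr": [0, 0, 0]}, {"xyz": [0, 0, -0.5], "dr": [0, 0, 0]}, {"xyz": [0, 0, -0.5], "dr": [0, 0, 0]}, {"xyz": [0, 0, -0.3], "dr": [0, 0, 0]}, {"xyz": [0, 0, -0.2], "dr": [0, 0, 0]}, {"xyz": [0, 0, -0.1], "dr": [0, 0, 0]}, {"xyz": [0, 0, 0], "dr": [0, 0, 0]}, {"xyz": [0, 0, 0], "dr": [0, 0, 0]}]'

```text
clock: 8.0
position: [493.0, 80.9, 150.2]
eef_rot: [0.0, 0.126, 0.992, 0.0]
wrist_force: [0.2, -0.3, 1.3]
gripper_width: 49.8
grip_force: 0.0
```

```bash
python3 - <<'E'
from h import *
s=manip.get_state();print(s['position'],s['eef_rot'],s['wrist_force'])
im,d=manip.read_camera('side'); cv2.imwrite('pics/s3.png',cv2.resize(im[190:310,200:350,::-1],(750,600)))
E
```

```text
[493.01416609  80.91766544 150.22733636] [4.27603301e-04 1.25790870e-01 9.92056663e-01 2.26969990e-04] [ 0.23224937 -0.33911302  1.26198073]
```

View pics/s3.png

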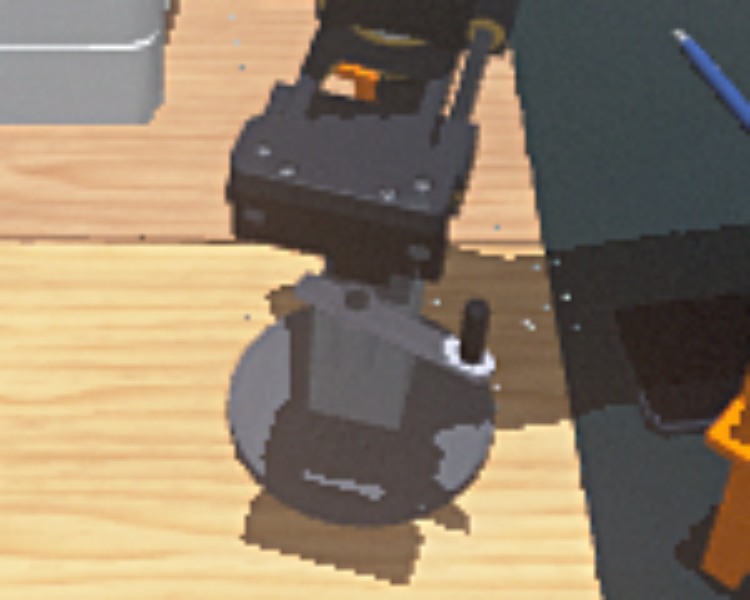

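The crop shows the latch swung to the right with its post at (475,330), and the gripper over the head. I'll shift slightly and close gently.

>>> apply_moves --deltas '[{"xyz": [0.01, -0.03, 0], "dr": [0, 0, 0]}, {"xyz": [0, 0, 0], "dr": [0, 0, 0]}, {"xyz": [0, 0, 0], "dr": [0, 0, 0]}, {"xyz": [0, 0, 0], "dr": [0, 0, 0]}, {"xyz": [0, 0, 0], "dr": [0, 0, 0]}, {"xyz": [0, 0, 0], "dr": [0, 0, 0]}, {"xyz": [0, 0, 0], "dr": [0, 0, 0]}, {"xyz": [0, 0, 0], "dr": [0, 0, 0]}]' --grip 1 --force 6

```text
clock: 8.85
position: [493.2, 79.2, 149.6]
eef_rot: [0.0, 0.126, 0.992, 0.0]
wrist_force: [0.3, 0.7, 0.8]
gripper_width: 21.8
grip_force: 6.0
```

Gripped at 21.8 mm with almost no side force. I'll firm up and lift 10 mm slowly.

>>> apply_moves --deltas '[{"xyz": [0, 0, 0], "dr": [0, 0, 0]}, {"xyz": [0, 0, 0], "dr": [0, 0, 0]}, {"xyz": [0, 0, 0.04], "dr": [0, 0, 0]}, {"xyz": [0, 0, 0.04], "dr": [0, 0, 0]}, {"xyz": [0, 0, 0.04], "dr": [0, 0, 0]}, {"xyz": [0, 0, 0.04], "dr": [0, 0, 0]}, {"xyz": [0, 0, 0.04], "dr": [0, 0, 0]}, {"xyz": [0, 0, 0], "dr": [0, 0, 0]}]' --grip 1 --force 20

```text
clock: 9.65
position: [493.2, 79.1, 159.8]
eef_rot: [0.0, 0.126, 0.992, 0.0]
wrist_force: [-0.8, -0.2, -2.6]
gripper_width: 21.8
grip_force: 20.0
```

>>> apply_moves --deltas '[{"xyz": [0, 0, 0.07], "dr": [0, 0, 0]}, {"xyz": [0, 0, 0.07], "dr": [0, 0, 0]}, {"xyz": [0, 0, 0.07], "dr": [0, 0, 0]}, {"xyz": [0, 0, 0.07], "dr": [0, 0, 0]}, {"xyz": [0, 0, 0.07], "dr": [0, 0, 0]}, {"xyz": [0, 0, 0.07], "dr": [0, 0, 0]}, {"xyz": [0, 0, 0], "dr": [0, 0, 0]}, {"xyz": [0, 0, 0], "dr": [0, 0, 0]}]'

```text
clock: 10.45
position: [493.1, 79.1, 180.6]
eef_rot: [0.0, 0.126, 0.992, 0.0]
wrist_force: [1.1, 0.1, -1.9]
gripper_width: 21.7
grip_force: 20.0
```

>>> apply_moves --deltas '[{"xyz": [0, 0, 0.07], "dr": [0, 0, 0]}, {"xyz": [0, 0, 0.07], "dr": [0, 0, 0]}, {"xyz": [0, 0, 0.07], "dr": [0, 0, 0]}, {"xyz": [0, 0, 0.07], "dr": [0, 0, 0]}, {"xyz": [0, 0, 0.05], "dr": [0, 0, 0]}, {"xyz": [0, 0, 0], "dr": [0, 0, 0]}, {"xyz": [0, 0, 0], "dr": [0, 0, 0]}]'

```text
clock: 11.15
position: [493.1, 79.1, 197.0]
eef_rot: [0.0, 0.126, 0.992, -0.0]
wrist_force: [0.4, 0.5, -2.9]
gripper_width: 22.0
grip_force: 20.0
```

```bash
python3 - <<'E'
from h import *
s=manip.get_state();print(s['clock'],s['position'],s['wrist_force'],s['moment'],s['gripper_width'])
a=[]
for c,y,x in [('scene',130,150),('side',200,215)]:
    im,d=manip.read_camera(c); C=cloud(c,d); a.append(cv2.resize(im[y:y+110,x:x+110,::-1],(400,400),interpolation=cv2.INTER_CUBIC))
    f=(d>0)&(C[...,2]>8)&(C[...,2]<16)&(np.hypot(C[...,0]-494,C[...,1]-79)<68)
    print(c,cv2.minEnclosingCircle(C[f][:,:2].astype(np.float32)),C[f][:,2].mean())
    for z in (100,107,148): print(z,(np.array(proj(c,(493.7,79.2,z)))-[x,y])*400/110)
cv2.imwrite('pics/f.png',np.hstack(a))
E
```

```text
11.15 [493.08772666  79.09272483 197.03400199] [ 0.40114762  0.50300096 -2.93224097] [ 0.02890454 -0.01606294  0.02437539] 21.975829111839275
scene ((494.4135437011719, 79.30488586425781), 61.20698928833008) 12.732661234555543
100 [206.61257235 176.89541865]
107 [205.49755724 167.44261918]
148 [198.76704864 110.38316974]
side ((492.5700378417969, 79.47866821289062), 60.3542594909668) 11.524617510732854
100 [214.59156105 156.83455771]
107 [215.30274196 148.57525322]
148 [219.64589603  98.13600316]
```

View pics/f.png

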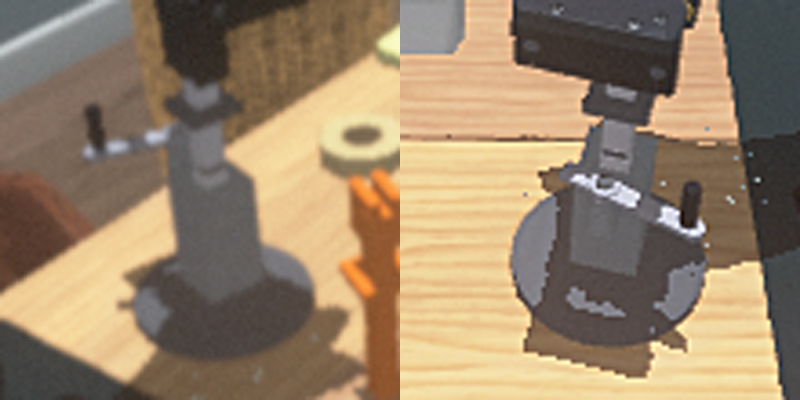

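The picture shows the collar raised to about (205,105), with the groove just clear above the sleeve top. The foot is flat and unmoved, and the latch is still open. The lift is 47.4 mm, so I'll add 0.5 mm and let it settle.

>>> apply_moves --deltas '[{"xyz": [0, 0, 0.01], "dr": [0, 0, 0]}, {"xyz": [0, 0, 0], "dr": [0, 0, 0]}, {"xyz": [0, 0, 0], "dr": [0, 0, 0]}, {"xyz": [0, 0, 0], "dr": [0, 0, 0]}]'

```text
clock: 11.65
position: [493.1, 79.1, 197.5]
eef_rot: [-0.0, 0.126, 0.992, -0.0]
wrist_force: [0.6, 0.7, -1.2]
gripper_width: 21.9
grip_force: 20.0
```

```bash
python3 -c "
from cell import manip
s=manip.get_state();print(s['position'],s['wrist_force'],s['grip_force']);print(manip.job_done())"
```

```text
[493.10066253  79.1203674  197.52834596] [ 0.63148985  0.66668151 -1.23597554] 19.97086194660369
the job is handed in; nothing more can be done
None
```

The latch is open to about 1.37 rad, and the rod was drawn up 48 mm without forcing, so its groove stands about 10 mm above the sleeve; it is still gripped and held there, and the job is handed in (no verdict was returned).

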